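# Change the supply over from one lever valve to the other

### The arm

A 6-joint arm with a two-finger parallel gripper is mounted at the origin on a cart in front of the work surface, level with it; the furniture and walls round the work are solid. World frame = base frame: x ahead of the robot, y to its left, z up, the work surface at z = 0. Lengths are in m, angles in rad, forces in N, time in s.
With the tool pointing down it reaches from about 0.275 to 0.825 m from the base axis. Payload 4.9 kg.
Tool frame: the origin (TCP) lies at the very end of the fingers, on their centre line; the grasp point (between the pads) lies 19 mm behind it; z points along the fingers, y is the line along which they close (so a half turn about z gives the same grasp; the last joint's range is limited). The gripper opens to 85 mm and grips with 20 to 120 N. Pads are 22 mm wide; open, the fingers measure 114 mm over their backs; the gripper's body (76 mm by 85 mm) begins 54 mm behind the grasp point. The pads swing forward as they close: fully open they stand 13 mm farther back than shut.
Start: joints at [-1.364, 0.326, -0.193, 1.052, 0, 1.437], TCP at [0.184, -0.518, 0.231] pointing down, gripper open.
Joint ranges: [-2.65, 2.65], [-0.97, 1.79], [-1.3, 1.35], [-1.93, 2.1], [-1.47, 1.37], [-3.14, 3.14]. Speed limits (rad/s): [2.57, 2.57, 3.14, 3.14, 3.14, 3.14].

### API

Orientations are given as a rotation vector (axis times angle).
In Python, from rig import * gives the robot as it stands.
- The arm moves only by the tool step_arm, never from a script. Its argument "commands" is a list of rows, each an object of numbers: "tx", "ty", "tz": the shift along the tool's x, y, z in units of 500 mm (1.0 is 500 mm); "twist": the turn about the tool's z in units of 90 degrees (1.0 is 90 degrees). In form: [{"tx": .., "ty": .., "tz": .., "twist": ..}, ...]. A call has 1 to 20 rows; each row is the pose to reach, as a shift and turn from the pose commanded when the call began, along the tool's axes at that moment; what a row does not reach only later rows make up. A row lasts 1/10 s, in which the tool goes at most 50 mm and 8.59 degrees, less where a joint would pass 70% of its speed; a pose out of reach is approached as far as the arm can. A call with a number of a shift or a turn outside -1 to 1 is refused whole. A call with a gripper value outside its range is refused whole. "fingers" is the gripper's target within -1 to 1 (shut at 1, half-way at 0, fully open at -1), set as the call begins (left out, the last holds). The fingers move at their own pace and stop on an object; "newtons" is the grip in N (left out, the last holds). Time passes only in rows, so rows that repeat a pose let the fingers close. It gives the time, the measured TCP pose, the force, the opening and the grip force at its end, in the units of the state.
- get_obs(): the state, without advancing time (a new reading comes with each control period).
- grab_frame(name): name is "scene" or "top" or "wrist"; returns the picture (420x560x3 uint8, red, green, blue); there is no depth.
- camera_info(name): a dict with "camera_matrix" (3x3 intrinsics, pixels), "world_from_camera" (4x4, takes a point from camera to world coordinates); the wrist camera has in their place "tool_from_camera" (4x4, takes a point from camera to tool coordinates, whose origin is the TCP and whose axes are the flange's). Camera axes: x right, y up, looking along -z (the intrinsics and any distortion apply to the point x, -y, -z); pixel columns grow to the right and rows downward; lengths in m; the calibration is good to about 2 mm. A picture is of the moment at which its call begins: read the wrist's pose just before it. camera_info takes no time and is no camera call.
- sign_off(): hands the job in; it is judged then, once.
The state is a dict: "t": time; "joint_pos": joint angles; "qd": joint speeds; "joint_torque": joint torques, N m; "position": TCP position; "tool_rot": TCP orientation; "force": force on the tool from outside, world axes, zero at the start; "torque": the same for the moment, N m; "grip_width": finger opening in m; "finger_force": force on a finger pad.
Only numpy, scipy, OpenCV 4.12 (cv2) and the standard library are available. Lean on these libraries where they do the work, as an engineer would, in place of code of your own. Each camera call takes 0.05 s, during which the arm holds its last target. There are 200 camera calls.

### The job

Change the supply over: with a fingertip push the lever of the valve that is now open right round to its stop, square across its pipe, so that it is shut; only then push the other valve's lever right round to its stop, in line with its pipe, so that it is open. The two valves must never be open together. Only push the levers, never take them between the fingers, and leave everything else on the bench where it stands.

Things in the scene. Friction and masses are not known exactly. Their poses are not given: they have to be found in the camera images.
- service_valve: Fixed lever valve now in service (left or right): starts open. Foot plate 80 x 150 x 6 mm, dark grey casting 36 mm wide, pipe along this body's y at 55 mm height, brass stubs to 97 mm either side (pipe tops at 69 mm or lower); the lever on top turns about the vertical through the body's origin, centre line 92 mm up. Origin: under the foot's centre, z up.
- service_lever (a joint): Starts between 1.25 and 1.57. Lever angle, rad: 0 = shut, lever towards the valve body's -x (square across the pipe); grows counterclockwise seen from above; 1.571 = open, lever towards the body's -y (in line with the pipe). Hard stops at both. Stays where left; friction 0.2 N m, some 2 N at the sleeve.
- service_grip (a point): Service valve: middle of the lever's black sleeve, 95 mm from the turning axis, 92 mm above the bench. Sleeve 70 mm long, 16 mm wide, 14 mm thick, its end 125 mm from the axis. x axis along the lever towards the turning axis, z up.
- reserve_valve: Fixed lever valve in reserve, like the first: starts shut. Foot plate 80 x 150 x 6 mm, dark grey casting 36 mm wide, pipe along this body's y at 55 mm height, brass stubs to 97 mm either side (pipe tops at 69 mm or lower); the lever on top turns about the vertical through the body's origin, centre line 92 mm up. Origin: under the foot's centre, z up.
- reserve_lever (a joint): Starts between 0 and 0.12. Lever angle, rad: 0 = shut, lever towards the valve body's -x (square across the pipe); grows counterclockwise seen from above; 1.571 = open, lever towards the body's -y (in line with the pipe). Hard stops at both. Stays where left; friction 0.2 N m, some 2 N at the sleeve.
- reserve_grip (a point): Reserve valve: middle of the lever's black sleeve, 95 mm from the turning axis, 92 mm above the bench. Sleeve 70 mm long, 16 mm wide, 14 mm thick, its end 125 mm from the axis. x axis along the lever towards the turning axis, z up.
- sample_jar: bystander: loose white sample jar with a white screw cap, 41 mm across, 70 mm high, standing between the two valves on the robot's side; origin at the centre of its underside
- wide_jar: bystander: loose sample jar with a black cap, 44 mm across, 62 mm high, behind the valves; origin at the centre of its underside
- hex_keys: bystander: loose folded hex key set, dark blue, 26 x 90 mm and 22 mm high, lying near the front edge on the right; origin at the centre of its underside
- driver: bystander: loose screwdriver lying flat, 177 mm long, 27 mm high, to the left; origin at the middle of its underside

How it is judged:
By the outcome, as a careful person would: the job done as asked, in the order asked, and still so for the second after the job is handed in, with the robot touching nothing.
It also fails if it takes over 64 s, if anything falls off the work surface, if the arm or the gripper's body presses on something with over 40 N, if the wrist force passes 120 N, or if a joint passes its speed limit or range.

## Working session

There is one attempt and no reset: what is moved stays moved. The work goes in short steps, Python scripts to look and compute and a tool call to move; the robot and the scene stay as the last step left them, time stands still between calls to the robot, and variables do not carry over. Pictures are saved under pics/ and viewed, at most 10 in all, crops included, and the job is handed in when it is done.

Besides the shell and the picture viewer there is one more tool, called after "Call:" as name([rows], argument=value, ...), one row to a line, values as JSON. step_arm: Moves the arm, as the interface text tells. Shifts and turns lie within -1 to 1; 1 stands for 500 mm of shift or 90 degrees of turn. Its arguments: {"type":"object","properties":{"commands":{"type":"array","items":{"type":"object","properties":{"tx":{"type":"number","minimum":-1,"maximum":1},"ty":{"type":"number","minimum":-1,"maximum":1},"tz":{"type":"number","minimum":-1,"maximum":1},"twist":{"type":"number","minimum":-1,"maximum":1}}}},"fingers":{"type":"number"},"newtons":{"type":"number"}},"required":["commands"]}

```bash
mkdir -p pics
python3 - <<'E'
from rig import *
import cv2
for n in("top","scene"):
    cv2.imwrite(f"pics/{n}0.png",cv2.resize(grab_frame(n)[:,:,::-1],(800,600),interpolation=cv2.INTER_CUBIC))
    c=camera_info(n);print(c)
o=get_obs();print(o["position"],o["tool_rot"],o["t"],o["grip_width"])
E
```

```text
{'camera_matrix': array([[536.92950667,   0.        , 288.33491644],
       [  0.        , 536.92950667, 211.21289782],
       [  0.        ,   0.        ,   1.        ]]), 'world_from_camera': array([[ 1.15623904e-03,  9.94260266e-01, -1.06982177e-01,
         3.76650919e-01],
       [-9.99921426e-01, -1.85855323e-04, -1.25342070e-02,
        -2.39756643e-02],
       [-1.24821472e-02,  1.06988263e-01,  9.94181929e-01,
         1.50077494e+00],
       [ 0.00000000e+00,  0.00000000e+00,  0.00000000e+00,
         1.00000000e+00]])}
{'camera_matrix': array([[465.29511394,   0.        , 283.74963005],
       [  0.        , 465.29511394, 199.57769541],
       [  0.        ,   0.        ,   1.        ]]), 'world_from_camera': array([[ 0.76422704,  0.25172969, -0.59379221, -0.17389348],
       [-0.64452092,  0.33156143, -0.68895559, -0.8469716 ],
       [ 0.02344802,  0.90922999,  0.41563326,  0.58312842],
       [ 0.        ,  0.        ,  0.        ,  1.        ]])}
[ 0.18372776 -0.51783983  0.23056071] [-3.09453404e+00 -5.32402302e-01  7.51502856e-05] 0.1 0.08555207205095058
```

View pics/top0.png

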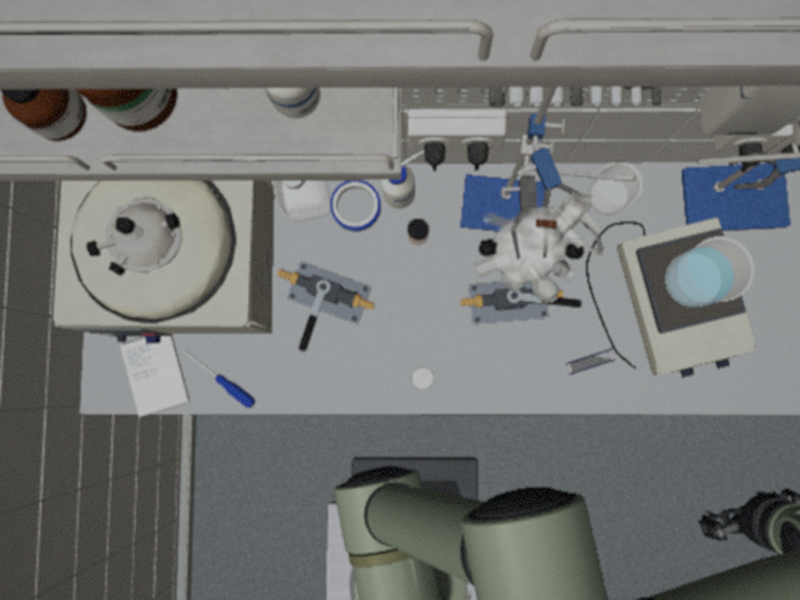

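View pics/scene0.png

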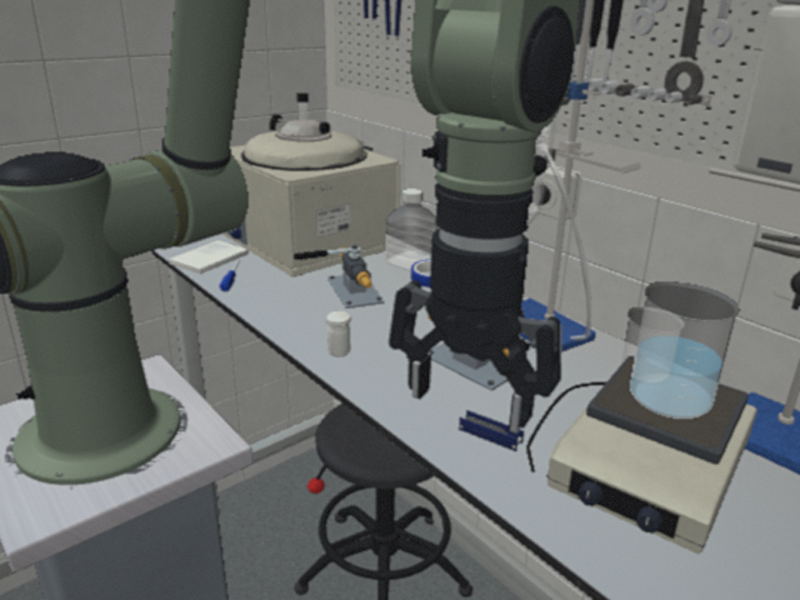

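The top view shows the left valve with its pivot at (323,287) and its lever across the pipe, so it is shut (reserve). The right valve has its pivot at (514,296) and its lever along the pipe to (580,302), so it is open (service). A clamped flask overhangs just behind the right valve, so I'll zoom in there.

```bash
cat > h.py <<'E'
from rig import *
import cv2, numpy as np
def ray(n,u,v,z):
    c=camera_info(n);K=c["camera_matrix"];T=c["world_from_camera"]
    d=T[:3,:3]@np.array([(u-K[0,2])/K[0,0],-(v-K[1,2])/K[1,1],-1]);o=T[:3,3]
    return (o+d*(z-o[2])/d[2])
def crop(n,x,y,w,h,f,name):
    im=grab_frame(n)[y:y+h,x:x+w,::-1]
    cv2.imwrite(name,cv2.resize(im,None,fx=f,fy=f,interpolation=cv2.INTER_CUBIC))
E
python3 - <<'E'
from h import *
im=grab_frame("top")[:,:,::-1]
a=cv2.resize(im[150:270,310:430],(600,600)[:2],interpolation=cv2.INTER_CUBIC)
cv2.imwrite("pics/r.png",cv2.resize(im[135:255,300:450],(750,600),interpolation=cv2.INTER_CUBIC))
cv2.imwrite("pics/l.png",cv2.resize(im[170:290,180:310],(650,600),interpolation=cv2.INTER_CUBIC))
crop("scene",270,120,200,150,4,"pics/s.png")
E
```

```text
(no output)
```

View pics/r.png

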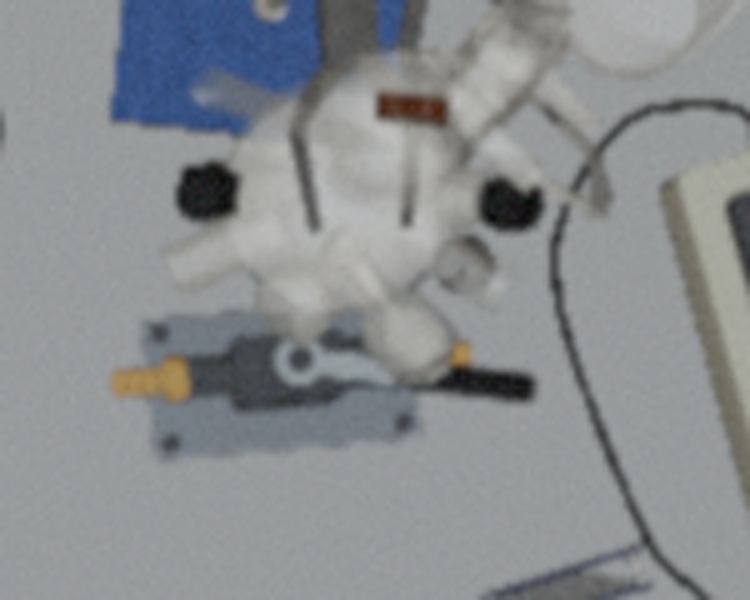

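View pics/l.png

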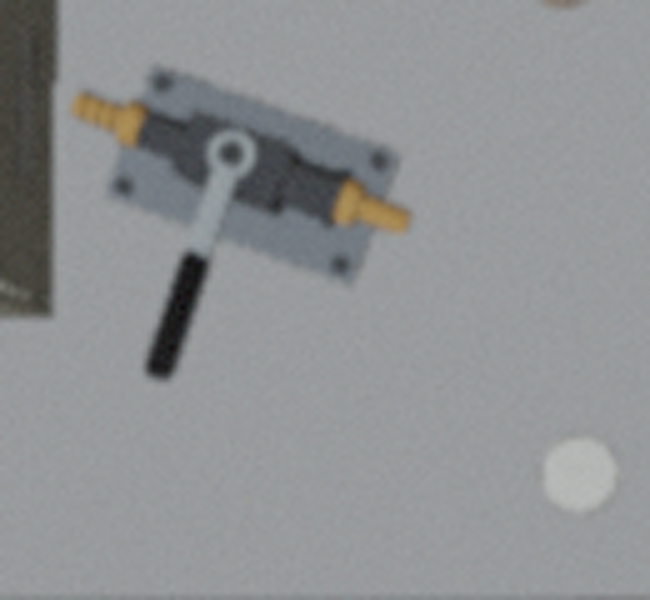

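The right crop shows the service pivot at (299,360), the sleeve end at (533,386) and the glassware's nearest edge at about (450,345). In the left crop, the reserve pivot is at (231,152), the sleeve end at (160,375) and the jar at (580,475).

Run:
```python
from h import *
R=lambda x,y,z:ray("top",300+x/5,135+y/5,z)[:2].round(4)
L=lambda x,y,z:ray("top",180+x/5,170+y/5,z)[:2].round(4)
print("svc piv",R(299,360,.1),"end",R(533,386,.095), "inner sleeve",R(450,378,.095))
for x,y in((112,384),(470,352)):print("stub",R(x,y,.06))
for p in((145,322),(157,462),(418,435)):print("foot",R(*p,.006))
print("res piv",L(231,152,.1),"end",L(160,377,.095))
for x,y in((75,103),(409,222)):print("stub",L(x,y,.06))
print("jar",L(580,475,.07), "cooker edge",L(52,310,.0),"keys",R(480,598,.02))
for z in(.1,.2,.3,.4):print(z,"glass edge",R(450,345,z),R(410,385,z),"grey ball",R(490,290,z),"knob",R(510,230,z),"arm",R(605,210,z))
```

```text
svc piv [ 0.5385 -0.1937] end [ 0.5253 -0.3168] inner sleeve [ 0.5295 -0.2734]
stub [ 0.5301 -0.0977]
stub [ 0.5474 -0.2906]
foot [ 0.5708 -0.1191]
foot [ 0.4921 -0.1253]
foot [ 0.5072 -0.2708]
res piv [0.5561 0.1574] end [0.4379 0.1937]
stub [0.588  0.2478]
stub [0.5231 0.0658]
jar [ 0.3872 -0.0264] cooker edge [0.4795 0.2697] keys [ 0.4162 -0.3008]
0.1 glass edge [ 0.5464 -0.2728] [ 0.5253 -0.2516] grey ball [ 0.5755 -0.2944] knob [ 0.6073 -0.3055] arm [ 0.618  -0.3557]
0.2 glass edge [ 0.5342 -0.2551] [ 0.5147 -0.2353] grey ball [ 0.5613 -0.2751] knob [ 0.5909 -0.2854] arm [ 0.6007 -0.332 ]
0.3 glass edge [ 0.5221 -0.2373] [ 0.504  -0.2191] grey ball [ 0.5471 -0.2558] knob [ 0.5744 -0.2653] arm [ 0.5835 -0.3083]
0.4 glass edge [ 0.51   -0.2195] [ 0.4934 -0.2028] grey ball [ 0.5329 -0.2365] knob [ 0.5579 -0.2452] arm [ 0.5663 -0.2846]
```

View pics/s.png

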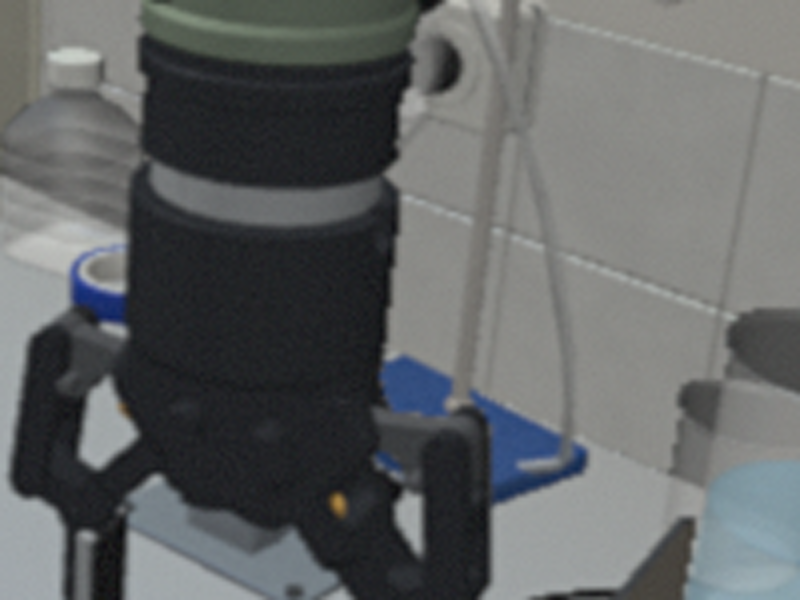

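Call:
step_arm([
  {"tx": 0.06,"ty": -0.07,"tz": -0.05},
  {"tx": 0.12,"ty": -0.14,"tz": -0.1},
  {"tx": 0.18,"ty": -0.21,"tz": -0.1},
  {"tx": 0.24,"ty": -0.28,"tz": -0.1},
  {"tx": 0.3,"ty": -0.36,"tz": -0.1},
  {"tx": 0.36,"ty": -0.43,"tz": -0.1},
  {"tx": 0.42,"ty": -0.5,"tz": -0.1},
  {"tx": 0.48,"ty": -0.58,"tz": -0.1},
  {"tx": 0.52,"ty": -0.64,"tz": -0.1},
  {"tx": 0.56,"ty": -0.69,"tz": -0.1},
  {"tx": 0.56,"ty": -0.69,"tz": -0.1},
  {"tx": 0.56,"ty": -0.69,"tz": -0.1},
], fingers=1, newtons=20)

```text
invalid input
```

Run:
```python
from h import *
o=get_obs();print(o["position"],o["tool_rot"],o["t"],o["grip_width"])
a=grab_frame("scene")[90:290,270:530,::-1]
cv2.imwrite("pics/s1.png",cv2.resize(a,(780,600),interpolation=cv2.INTER_CUBIC))
cv2.imwrite("pics/w1.png",cv2.resize(grab_frame("wrist")[:,:,::-1],(800,600),interpolation=cv2.INTER_CUBIC))
print(camera_info("wrist"))
```

```text
[ 0.18377466 -0.51802195  0.23079104] [-3.09501027e+00 -5.32601564e-01  1.12150928e-04] 0.2 0.08561974525213421
{'camera_matrix': array([[326.11280869,   0.        , 282.91542919],
       [  0.        , 326.11280869, 210.75862658],
       [  0.        ,   0.        ,   1.        ]]), 'tool_from_camera': array([[-6.30083188e-04,  9.48542057e-01,  3.16650548e-01,
         8.19964635e-02],
       [ 9.99999500e-01,  8.43394447e-04, -5.36592250e-04,
        -2.73948218e-04],
       [-7.76041630e-04,  3.16650052e-01, -9.48542114e-01,
        -1.42130745e-01],
       [ 0.00000000e+00,  0.00000000e+00,  0.00000000e+00,
         1.00000000e+00]])}
```

View pics/s1.png

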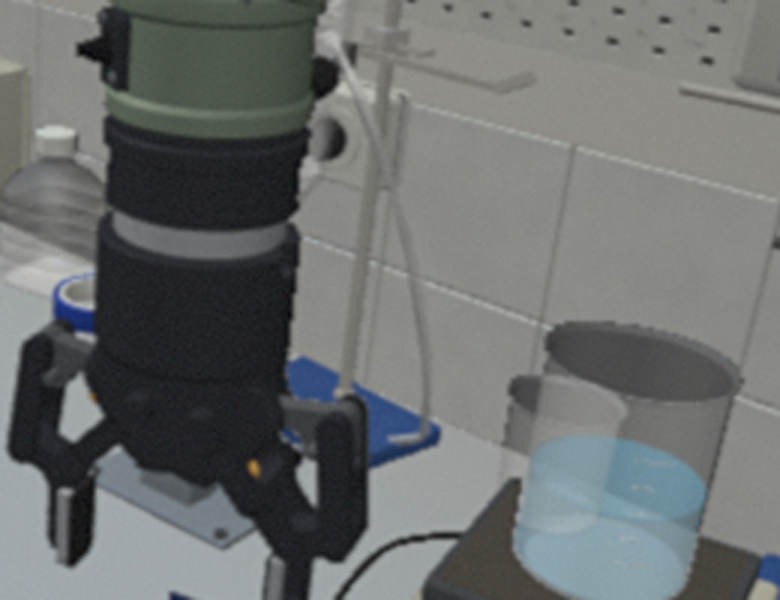

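The move was refused, and the arm still hides the glassware. I'll retry without the grip value.

Call:
step_arm([
  {"tx": 0.06,"ty": -0.07,"tz": -0.05,"twist": 0},
  {"tx": 0.12,"ty": -0.14,"tz": -0.1,"twist": 0},
  {"tx": 0.18,"ty": -0.21,"tz": -0.1,"twist": 0},
  {"tx": 0.24,"ty": -0.28,"tz": -0.1,"twist": 0},
  {"tx": 0.3,"ty": -0.36,"tz": -0.1,"twist": 0},
  {"tx": 0.36,"ty": -0.43,"tz": -0.1,"twist": 0},
  {"tx": 0.42,"ty": -0.5,"tz": -0.1,"twist": 0},
  {"tx": 0.48,"ty": -0.58,"tz": -0.1,"twist": 0},
  {"tx": 0.52,"ty": -0.64,"tz": -0.1,"twist": 0},
  {"tx": 0.56,"ty": -0.69,"tz": -0.1,"twist": 0},
  {"tx": 0.56,"ty": -0.69,"tz": -0.1,"twist": 0},
  {"tx": 0.56,"ty": -0.69,"tz": -0.1,"twist": 0},
], fingers=1)

```text
t: 1.5
position: [0.3325, -0.0993, 0.2814]
tool_rot: [3.095, 0.536, 0.0]
force: [1.2, -0.3, 0.2]
grip_width: -0.0
finger_force: 0.0
```

Run:
```python
from h import *
o=get_obs();print(o["position"],o["tool_rot"],o["t"],o["grip_width"])
a=grab_frame("scene")[80:280,270:450,::-1]
b=grab_frame("wrist")[:,:,::-1]
a=cv2.resize(a,(380,422),interpolation=cv2.INTER_CUBIC)
b=cv2.resize(b,(420,315))
cv2.imwrite("pics/s2.png",cv2.resize(grab_frame("scene")[80:280,250:510,::-1],(780,600),interpolation=cv2.INTER_CUBIC))
cv2.imwrite("pics/w2.png",cv2.resize(grab_frame("wrist")[:,:,::-1],(800,600),interpolation=cv2.INTER_CUBIC))
```

```text
[ 0.33251536 -0.09931711  0.28140524] [3.09481941e+00 5.36074841e-01 8.66331495e-05] 1.5 -4.395650470796965e-06
```

View pics/s2.png

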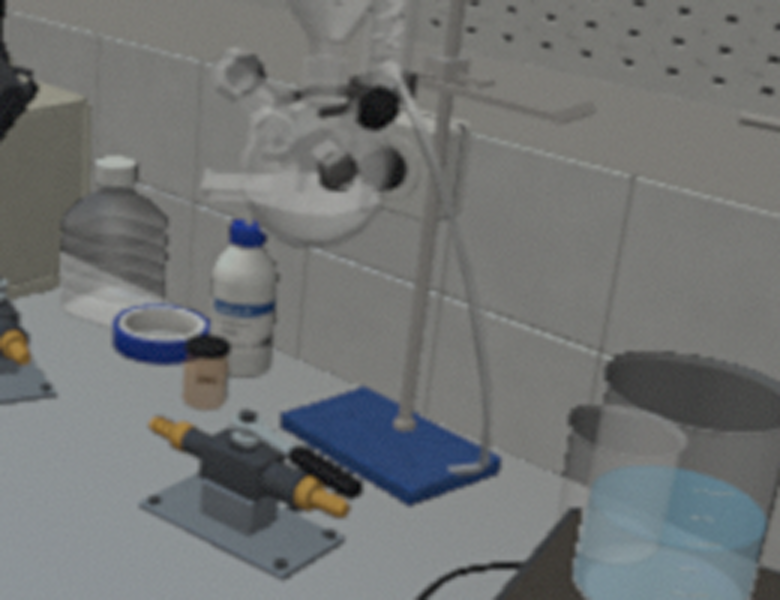

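The scene crop shows the glassware hanging well above the valve: flask bottom at (310,245), front stub end at (205,182), ball at (235,72) and knobs at (375,105) and (390,168). I'll triangulate the heights.

Run:
```python
from h import *
def tri(s,t):
    best=[]
    for z in np.arange(.05,.8,.005):
        a=ray("scene",250+s[0]/3,80+s[1]/3,z);b=ray("top",300+t[0]/5,135+t[1]/5,z);best.append((np.linalg.norm(a-b),z,b))
    return min(best,key=lambda r:r[0])
for n,s,t in(("flask",(315,190),(350,215)),("knobR",(375,105),(510,205)),("knobR2",(390,168),(510,205)),("stub->L tube",(205,182),(180,268)),("stub->front",(205,182),(430,360)),("ball->front",(240,72),(410,340)),("ball->ballgrey",(240,72),(470,265)),("greyknob->ballgrey",(340,168),(470,265)),("ball->L",(240,72),(300,310)),("neck->",(205,182),(300,310))):
    d,z,b=tri(s,t);print(n,round(d,3),round(z,3),b.round(3))
for z in (.2,.25,.3,.35,.4): print("flask bottom scene ray",ray("scene",250+310/3,80+245/3,z).round(3))
```

```text
flask 0.008 0.275 [ 0.586 -0.197  0.275]
knobR 0.002 0.35 [ 0.577 -0.256  0.35 ]
knobR2 0.004 0.305 [ 0.585 -0.265  0.305]
stub->L tube 0.01 0.265 [ 0.562 -0.119  0.265]
stub->front 0.051 0.3 [ 0.515 -0.228  0.3  ]
ball->front 0.017 0.37 [ 0.516 -0.208  0.37 ]
ball->ballgrey 0.058 0.37 [ 0.548 -0.234  0.37 ]
greyknob->ballgrey 0.004 0.305 [ 0.558 -0.246  0.305]
ball->L 0.007 0.36 [ 0.53  -0.163  0.36 ]
neck-> 0.029 0.28 [ 0.541 -0.173  0.28 ]
flask bottom scene ray [ 0.652 -0.145  0.2  ]Traceback (most recent call last):
  File "<stdin>", line 9, in <module>
  File "h.py", line 4, in ray
    c=camera_info(n);K=c["camera_matrix"];T=c["world_from_camera"]
ValueError: time passes only in moves, steps and waits
```

View pics/w2.png

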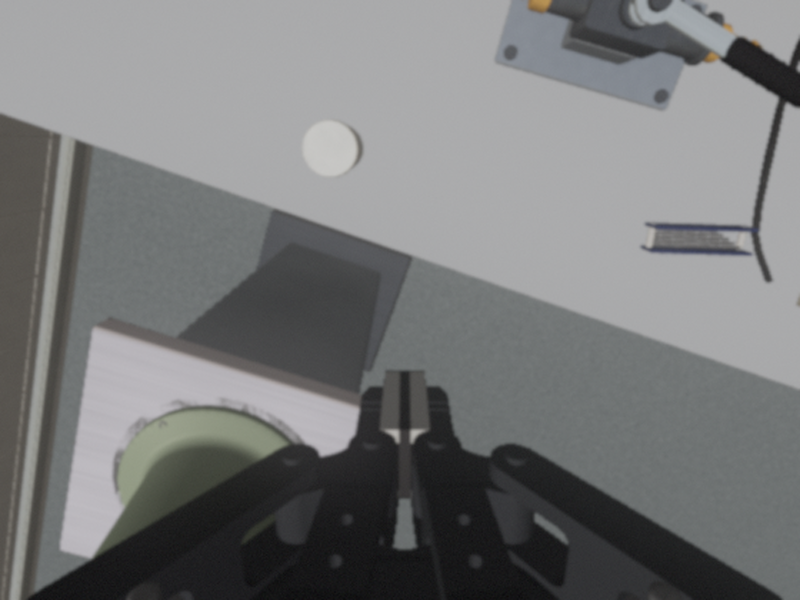

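The wrist view shows only the jar, the keys and the service lever at the top right. The glass is about 0.21–0.37 m up behind the lever, so I'll open the gripper and push with the outer face of one finger, which keeps the hand clear. Next I'll check the joints, the hotplate edge and the beaker.

Run:
```python
from h import *
c=camera_info("top");K=c["camera_matrix"];T=c["world_from_camera"]
c2=camera_info("scene");K2=c2["camera_matrix"];T2=c2["world_from_camera"]
def ray(K,T,u,v,z):
    d=T[:3,:3]@np.array([(u-K[0,2])/K[0,0],-(v-K[1,2])/K[1,1],-1]);o=T[:3,3]
    return (o+d*(z-o[2])/d[2]).round(3)
print(np.round(get_obs()["joint_pos"],3))
# hotplate left edge (top0 800px coords *0.7)
for z in(0,.05,.07): print("hot",z,ray(K,T,620*.7,250*.7,z),ray(K,T,655*.7,372*.7,z),"beaker L",ray(K,T,664*.7,275*.7,z+.05))
# scene0: hot plate top-left-front corner (555,445) ; bottom
for z in(0,.05,.07): print("hot scene",z,ray(K2,T2,553*.7,445*.7,z), ray(K2,T2,630*.7,370*.7,z))
```

```text
[-0.507 -0.096 -0.549  1.118 -0.     2.296]
hot 0 [ 0.641 -0.416  0.   ] [ 0.401 -0.477  0.   ] beaker L [ 0.584 -0.485  0.05 ]
hot 0.05 [ 0.632 -0.403  0.05 ] [ 0.4   -0.462  0.05 ] beaker L [ 0.577 -0.469  0.1  ]
hot 0.07 [ 0.629 -0.398  0.07 ] [ 0.4   -0.456  0.07 ] beaker L [ 0.574 -0.463  0.12 ]
hot scene 0 [ 0.478 -0.415  0.   ] [ 0.739 -0.37   0.   ]
hot scene 0.05 [ 0.422 -0.452  0.05 ] [ 0.661 -0.411  0.05 ]
hot scene 0.07 [ 0.399 -0.467  0.07 ] [ 0.629 -0.427  0.07 ]
```

Call:
step_arm([
  {"tx": 0,"ty": 0.06,"tz": 0.02,"twist": -0.095},
  {"tx": 0,"ty": 0.12,"tz": 0.04,"twist": -0.19},
  {"tx": 0,"ty": 0.18,"tz": 0.06,"twist": -0.285},
  {"tx": 0,"ty": 0.24,"tz": 0.08,"twist": -0.38},
  {"tx": 0,"ty": 0.3,"tz": 0.1,"twist": -0.475},
  {"tx": 0,"ty": 0.36,"tz": 0.12,"twist": -0.57},
  {"tx": 0,"ty": 0.42,"tz": 0.14,"twist": -0.665},
  {"tx": 0,"ty": 0.48,"tz": 0.16,"twist": -0.76},
  {"tx": 0,"ty": 0.52,"tz": 0.16,"twist": -0.855},
  {"tx": 0,"ty": 0.52,"tz": 0.16,"twist": -0.95},
  {"tx": 0,"ty": 0.52,"tz": 0.16,"twist": -1},
  {"tx": 0,"ty": 0.52,"tz": 0.16,"twist": -1},
], fingers=-1)

```text
t: 2.9
position: [0.4184, -0.346, 0.2007]
tool_rot: [-1.816, -2.563, -0.0]
force: [0.1, -1.2, -0.3]
grip_width: 0.0853
finger_force: 0.0
```

Call:
step_arm([
  {"tx": 0,"ty": 0,"tz": 0.04,"twist": -0.095},
  {"tx": 0,"ty": 0,"tz": 0.08,"twist": -0.19},
  {"tx": -0.01,"ty": 0.04,"tz": 0.1,"twist": -0.285},
  {"tx": -0.03,"ty": 0.09,"tz": 0.1,"twist": -0.38},
  {"tx": -0.05,"ty": 0.14,"tz": 0.1,"twist": -0.45},
  {"tx": -0.065,"ty": 0.18,"tz": 0.1,"twist": -0.45},
  {"tx": -0.076,"ty": 0.22,"tz": 0.1,"twist": -0.45},
  {"tx": -0.076,"ty": 0.22,"tz": 0.1,"twist": -0.45},
])

```text
t: 3.7
position: [0.5374, -0.3443, 0.1509]
tool_rot: [0.813, 3.033, -0.0]
force: [-0.2, -0.1, -0.2]
grip_width: 0.0853
finger_force: 0.0
```

Run:
```python
from h import *
cv2.imwrite("pics/w3.png",cv2.resize(grab_frame("wrist")[:,:,::-1],(800,600),interpolation=cv2.INTER_CUBIC))
```

```text
(no output)
```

View pics/w3.png

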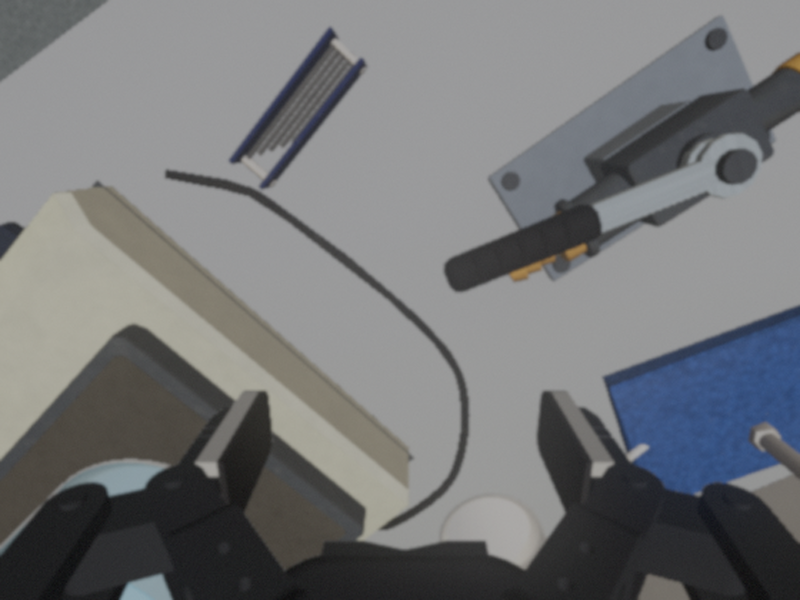

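The wrist view shows the service lever from its pivot at (738,165) to its sleeve end at (455,275). The hotplate corner is at (408,460). I'll project the lowered fingers into this view and refine the lever position.

Run:
```python
from h import *
from scipy.spatial.transform import Rotation as Ro
o=get_obs();c=camera_info("wrist");K=c["camera_matrix"];C=c["tool_from_camera"]
W=np.eye(4);W[:3,:3]=Ro.from_rotvec(o["tool_rot"]).as_matrix();W[:3,3]=o["position"];T=W@C
print(o["position"],Ro.from_rotvec(o["tool_rot"]).as_matrix().round(3).tolist())
def r(u,v,z):
    d=T[:3,:3]@np.array([(u*.7-K[0,2])/K[0,0],-(v*.7-K[1,2])/K[1,1],-1]);p=T[:3,3];return (p+d*(z-p[2])/d[2]).round(4)
for n,u,v,z in(("piv",738,165,.105),("end",455,275,.095),("hot corner top",408,460,.05),("hot left",190,200,.05),("inner sleeve",597,220,.095),("foot",490,180,.006),("foot2",722,17,.006),("foot3",555,278,.006),("keys",330,30,.02),("keys",268,185,.02)):print(n,r(u,v,z))
for y in(.0427,-.0427,.057,-.057):
  for dz in(-.013,.075):
    p=np.linalg.inv(C)@np.array([0,y,dz,1]);print(y,dz,((K[0,2]+K[0,0]*p[0]/-p[2])/.7,(K[1,2]+K[1,1]*-p[1]/-p[2])/.7), (W@np.array([0,y,dz,1]))[:3].round(3))
```

```text
[ 0.53582178 -0.344138    0.1508035 ] [[-0.866, 0.501, -0.0], [0.501, 0.866, -0.0], [0.0, -0.0, -1.0]]
piv [ 0.5367 -0.1947  0.105 ]
end [ 0.5237 -0.3108  0.095 ]
hot corner top [ 0.6273 -0.3939  0.05  ]
hot left [ 0.4336 -0.4114  0.05  ]
inner sleeve [ 0.5325 -0.2474  0.095 ]
foot [ 0.5084 -0.2685  0.006 ]
foot2 [ 0.4948 -0.1218  0.006 ]
foot3 [ 0.5836 -0.26    0.006 ]
keys [ 0.3975 -0.3079  0.02  ]
keys [ 0.4453 -0.381   0.02  ]
0.0427 -0.013 (np.float64(536.9132973274449), np.float64(414.7552513965594)) [ 0.557 -0.307  0.164]
0.0427 0.075 (np.float64(489.12908400400994), np.float64(317.5400542620406)) [ 0.557 -0.307  0.076]
-0.0427 -0.013 (np.float64(268.7904950950025), np.float64(414.91102142068917)) [ 0.514 -0.381  0.164]
-0.0427 0.075 (np.float64(317.4963811125751), np.float64(317.64496279976623)) [ 0.514 -0.381  0.076]
0.057 -0.013 (np.float64(581.8141138922334), np.float64(414.72916558356064)) [ 0.564 -0.295  0.164]
0.057 0.075 (np.float64(517.8703107177455), np.float64(317.5224865140754)) [ 0.564 -0.295  0.076]
-0.057 -0.013 (np.float64(223.89842892580816), np.float64(414.93710215001244)) [ 0.507 -0.393  0.164]
-0.057 0.075 (np.float64(288.75873998537713), np.float64(317.6625283560824)) [ 0.507 -0.393  0.076]
```

Call:
step_arm([
  {"tx": 0,"ty": 0.014,"tz": 0,"twist": 0},
  {"tx": 0,"ty": 0.014,"tz": 0,"twist": 0},
  {"tx": 0,"ty": 0.014,"tz": 0.05,"twist": 0},
  {"tx": 0,"ty": 0.014,"tz": 0.1,"twist": 0},
  {"tx": 0,"ty": 0.014,"tz": 0.14,"twist": 0},
  {"tx": 0,"ty": 0.014,"tz": 0.172,"twist": 0},
  {"tx": 0,"ty": 0.014,"tz": 0.172,"twist": 0},
], fingers=-0.6)

```text
t: 4.45
position: [0.5369, -0.3365, 0.0631]
tool_rot: [-0.813, -3.03, -0.003]
force: [0.5, 0.2, 0.6]
grip_width: 0.0683
finger_force: 0.0
```

```bash
cat > arc.py <<'E'
import numpy as np
def arc(P,r,phis,s,tcp,off,yaw):
    tx=np.array([np.cos(yaw),np.sin(yaw)]);ty=np.array([np.sin(yaw),-np.cos(yaw)])
    for f,k in zip(phis,s):
        a=np.radians(f);F=np.array(P)+r*np.array([np.cos(a),np.sin(a)])+k*np.array([-np.sin(a),np.cos(a)])
        d=F-np.array(off)-np.array(tcp);print(f,F.round(3),(d@tx/.5).round(3),(d@ty/.5).round(3))
E
python3 - <<'E'
from arc import *
ph=[-96,-99,-105,-112,-119,-126,-133,-140,-147,-154,-160,-165]
arc((.5375,-.194),.104,ph,[.025]+[.0205]*11,(.5366,-.3368),(.0205,.0355),np.radians(150.1))
E
```

```text
-96 [ 0.551 -0.3  ] 0.011 -0.003
-99 [ 0.541 -0.3  ] 0.028 -0.013
-105 [ 0.53 -0.3 ] 0.048 -0.024
-112 [ 0.518 -0.298] 0.072 -0.034
-119 [ 0.505 -0.295] 0.097 -0.041
-126 [ 0.493 -0.29 ] 0.122 -0.045
-133 [ 0.482 -0.284] 0.148 -0.045
-140 [ 0.471 -0.277] 0.174 -0.043
-147 [ 0.461 -0.268] 0.199 -0.037
-154 [ 0.453 -0.258] 0.224 -0.029
-160 [ 0.447 -0.249] 0.244 -0.019
-165 [ 0.442 -0.241] 0.259 -0.009
```

Call:
step_arm([
  {"tx": 0.011,"ty": -0.003,"tz": 0,"twist": 0},
  {"tx": 0.028,"ty": -0.013,"tz": 0,"twist": 0},
  {"tx": 0.048,"ty": -0.024,"tz": 0,"twist": 0},
  {"tx": 0.072,"ty": -0.034,"tz": 0,"twist": 0},
  {"tx": 0.097,"ty": -0.041,"tz": 0,"twist": 0},
  {"tx": 0.122,"ty": -0.045,"tz": 0,"twist": 0},
])

```text
t: 5.05
position: [0.4748, -0.3273, 0.0666]
tool_rot: [0.813, 3.032, -0.001]
force: [2.5, -0.1, -0.1]
grip_width: 0.068
finger_force: 1.0
```

Call:
step_arm([
  {"tx": 0.026,"ty": 0,"tz": 0,"twist": 0},
  {"tx": 0.052,"ty": 0.002,"tz": 0,"twist": 0},
  {"tx": 0.077,"ty": 0.008,"tz": 0,"twist": 0},
  {"tx": 0.102,"ty": 0.016,"tz": 0,"twist": 0},
  {"tx": 0.122,"ty": 0.026,"tz": 0,"twist": 0},
  {"tx": 0.137,"ty": 0.036,"tz": 0,"twist": 0},
])

```text
t: 5.65
position: [0.4245, -0.2771, 0.0662]
tool_rot: [0.813, 3.033, -0.002]
force: [1.6, -1.0, 2.1]
grip_width: 0.0684
finger_force: 1.0
```

Call:
step_arm([
  {"tx": 0.017,"ty": 0.01,"tz": 0,"twist": 0},
  {"tx": 0.033,"ty": 0.02,"tz": 0,"twist": 0},
  {"tx": 0.033,"ty": 0.02,"tz": 0,"twist": 0},
])

```text
t: 5.95
position: [0.4143, -0.2584, 0.0651]
tool_rot: [-0.811, -3.033, -0.001]
force: [0.1, -0.3, -0.6]
grip_width: 0.0682
finger_force: 0.0
```

Call:
step_arm([
  {"tx": 0.004,"ty": 0.006,"tz": 0,"twist": 0},
  {"tx": 0.004,"ty": 0.006,"tz": 0,"twist": 0},
])

```text
t: 6.15
position: [0.4147, -0.2559, 0.065]
tool_rot: [-0.812, -3.034, -0.0]
force: [1.3, -0.8, -0.5]
grip_width: 0.0684
finger_force: 0.2
```

Call:
step_arm([
  {"tx": 0.004,"ty": 0.007,"tz": 0,"twist": 0},
  {"tx": 0.004,"ty": 0.007,"tz": 0,"twist": 0},
])

```text
t: 6.35
position: [0.4151, -0.2539, 0.0653]
tool_rot: [-0.813, -3.034, 0.006]
force: [-2.4, -5.5, -1.0]
grip_width: 0.0681
finger_force: 2.8
```

Call:
step_arm([
  {"tx": 0.004,"ty": 0.007,"tz": 0,"twist": 0},
  {"tx": 0.004,"ty": 0.007,"tz": 0,"twist": 0},
])

```text
t: 6.55
position: [0.415, -0.2535, 0.0658]
tool_rot: [0.816, 3.033, -0.019]
force: [-4.9, -15.2, -3.6]
grip_width: 0.0682
finger_force: 7.3
```

Call:
step_arm([
  {"tx": -0.015,"ty": -0.026,"tz": 0,"twist": 0},
  {"tx": -0.03,"ty": -0.052,"tz": 0,"twist": 0},
  {"tx": -0.03,"ty": -0.052,"tz": -0.08,"twist": 0},
  {"tx": -0.01,"ty": -0.06,"tz": -0.16,"twist": 0},
  {"tx": 0.02,"ty": -0.08,"tz": -0.23,"twist": 0},
  {"tx": 0.031,"ty": -0.087,"tz": -0.28,"twist": 0},
  {"tx": 0.071,"ty": -0.017,"tz": -0.28,"twist": 0.08},
  {"tx": 0.111,"ty": 0.053,"tz": -0.28,"twist": 0.16},
  {"tx": 0.151,"ty": 0.123,"tz": -0.28,"twist": 0.24},
  {"tx": 0.191,"ty": 0.193,"tz": -0.28,"twist": 0.32},
  {"tx": 0.231,"ty": 0.263,"tz": -0.28,"twist": 0.4},
  {"tx": 0.271,"ty": 0.333,"tz": -0.28,"twist": 0.48},
  {"tx": 0.311,"ty": 0.403,"tz": -0.28,"twist": 0.56},
  {"tx": 0.351,"ty": 0.473,"tz": -0.28,"twist": 0.64},
  {"tx": 0.391,"ty": 0.543,"tz": -0.28,"twist": 0.667},
  {"tx": 0.431,"ty": 0.613,"tz": -0.28,"twist": 0.667},
  {"tx": 0.471,"ty": 0.683,"tz": -0.28,"twist": 0.667},
  {"tx": 0.514,"ty": 0.75,"tz": -0.28,"twist": 0.667},
  {"tx": 0.514,"ty": 0.75,"tz": -0.28,"twist": 0.667},
  {"tx": 0.514,"ty": 0.75,"tz": -0.28,"twist": 0.667},
])

```text
t: 8.55
position: [0.3798, 0.2054, 0.205]
tool_rot: [-2.219, -2.223, 0.001]
force: [-0.3, -1.3, 0.4]
grip_width: 0.0685
finger_force: 0.0
```

Run:
```python
from h import *
from scipy.spatial.transform import Rotation as Ro
o=get_obs();print(o["position"],Ro.from_rotvec(o["tool_rot"]).as_matrix().round(3).tolist(),o["joint_pos"].round(2) if hasattr(o["joint_pos"],"round") else o["joint_pos"])
# composite: top view right valve + wrist view
t=cv2.resize(grab_frame("top")[175:255,310:410,::-1],(400,320),interpolation=cv2.INTER_CUBIC)
w=cv2.resize(grab_frame("wrist")[:,:,::-1],(400,300))
w=cv2.copyMakeBorder(w,0,20,0,0,cv2.BORDER_CONSTANT)
cv2.imwrite("pics/c.png",np.hstack([t,w]))
```

```text
[0.37978536 0.20539238 0.2050225 ] [[-0.002, 1.0, -0.001], [1.0, 0.002, -0.0], [-0.0, -0.001, -1.0]] [ 0.32  0.13 -0.52  0.92  0.    1.89]
```

```bash
cat > lev.py <<'E'
from h import *
def lev(im,box,piv):
    x,y,w,h=box;g=im[y:y+h,x:x+w].max(2);m=(g<48).astype(np.uint8)
    n,l,s,c=cv2.connectedComponentsWithStats(m);P=np.array(piv)
    for k in range(1,n):
        if s[k,4]>25:
            a=ray("top",c[k][0]+x,c[k][1]+y,.092)[:2];d=a-P
            print("blob",s[k,4],a.round(4),"r",np.hypot(*d).round(4),"deg",np.degrees(np.arctan2(*d[::-1])).round(1))
E
python3 - <<'E'
from lev import *
im=grab_frame("top")
lev(im,(330,190,90,70),(.5375,-.194));print("res");lev(im,(195,190,70,65),(.5561,.1574))
E
```

```text
blob 92 [ 0.451  -0.2017] r 0.0868 deg -174.9
res
blob 90 [0.4718 0.1867] r 0.0892 deg 160.8
blob 50 [0.4227 0.2287] r 0.1513 deg 151.9
```

The lever reads −174.9° against about −174.6° expected, so the service valve is shut. Next is the reserve valve.

Call:
step_arm([
  {"tx": 0.03,"ty": 0.082,"tz": 0,"twist": 0},
  {"tx": 0.03,"ty": 0.082,"tz": 0.08,"twist": 0},
  {"tx": 0.03,"ty": 0.082,"tz": 0.16,"twist": 0},
  {"tx": 0.03,"ty": 0.082,"tz": 0.23,"twist": 0},
  {"tx": 0.03,"ty": 0.082,"tz": 0.28,"twist": 0},
  {"tx": 0.03,"ty": 0.082,"tz": 0.28,"twist": 0},
])

```text
t: 9.3
position: [0.4185, 0.2176, 0.0625]
tool_rot: [-2.222, -2.216, 0.009]
force: [-0.8, -0.2, 0.1]
grip_width: 0.0685
finger_force: 0.0
```

Run:
```python
from arc import *
from rig import get_obs
p=get_obs()["position"];print(p)
ph=[162,168,175,182,189,196,203,210,217,224,231,238,244,248,250.4]
arc((.5561,.1574),.108,ph,[-.024]+[-.0205]*14,p[:2],(.041,0),np.pi/2)
```

```text
[0.41854511 0.21760521 0.06250333]
162 [0.461 0.214] -0.008 0.003
168 [0.455 0.2  ] -0.035 -0.01
175 [0.45  0.187] -0.061 -0.018
182 [0.447 0.174] -0.087 -0.024
189 [0.446 0.161] -0.114 -0.027
196 [0.447 0.147] -0.141 -0.026
203 [0.449 0.134] -0.167 -0.022
210 [0.452 0.121] -0.193 -0.014
217 [0.458 0.109] -0.218 -0.004
224 [0.464 0.097] -0.241 0.009
231 [0.472 0.086] -0.262 0.025
238 [0.481 0.077] -0.282 0.044
244 [0.49  0.069] -0.297 0.062
248 [0.497 0.065] -0.305 0.074
250.4 [0.501 0.063] -0.31 0.082
```

Call:
step_arm([
  {"tx": -0.008,"ty": 0.003,"tz": 0,"twist": 0},
  {"tx": -0.035,"ty": -0.01,"tz": 0,"twist": 0},
  {"tx": -0.061,"ty": -0.018,"tz": 0,"twist": 0},
  {"tx": -0.087,"ty": -0.024,"tz": 0,"twist": 0},
  {"tx": -0.114,"ty": -0.027,"tz": 0,"twist": 0},
  {"tx": -0.141,"ty": -0.026,"tz": 0,"twist": 0},
  {"tx": -0.167,"ty": -0.022,"tz": 0,"twist": 0},
  {"tx": -0.193,"ty": -0.014,"tz": 0,"twist": 0},
])

```text
t: 10.1
position: [0.4133, 0.1223, 0.0656]
tool_rot: [-2.221, -2.221, -0.0]
force: [0.3, 2.4, -0.9]
grip_width: 0.0681
finger_force: 1.0
```

Call:
step_arm([
  {"tx": -0.025,"ty": 0.01,"tz": 0,"twist": 0},
  {"tx": -0.048,"ty": 0.023,"tz": 0,"twist": 0},
  {"tx": -0.069,"ty": 0.039,"tz": 0,"twist": 0},
  {"tx": -0.089,"ty": 0.058,"tz": 0,"twist": 0},
  {"tx": -0.104,"ty": 0.076,"tz": 0,"twist": 0},
  {"tx": -0.112,"ty": 0.088,"tz": 0,"twist": 0},
  {"tx": -0.117,"ty": 0.096,"tz": 0,"twist": 0},
  {"tx": -0.117,"ty": 0.096,"tz": 0,"twist": 0},
])

```text
t: 10.9
position: [0.4626, 0.0644, 0.0652]
tool_rot: [2.221, 2.22, -0.001]
force: [0.9, 0.1, 0.4]
grip_width: 0.0686
finger_force: 0.0
```

Call:
step_arm([
  {"tx": -0.003,"ty": 0.008,"tz": 0,"twist": 0},
  {"tx": -0.003,"ty": 0.008,"tz": 0,"twist": 0},
])

```text
t: 11.1
position: [0.4634, 0.0641, 0.0649]
tool_rot: [-2.218, -2.22, 0.004]
force: [-6.2, 1.8, 4.5]
grip_width: 0.0684
finger_force: 3.4
```

Contact at the stop. One more small press to confirm.

Call:
step_arm([
  {"tx": -0.002,"ty": 0.008,"tz": 0,"twist": 0},
  {"tx": -0.002,"ty": 0.008,"tz": 0,"twist": 0},
])

```text
t: 11.3
position: [0.4637, 0.0641, 0.0644]
tool_rot: [-2.213, -2.217, 0.009]
force: [-15.5, 4.0, 11.1]
grip_width: 0.0685
finger_force: 8.0
```

Call:
step_arm([
  {"tx": 0.01,"ty": -0.03,"tz": 0,"twist": 0},
  {"tx": 0.02,"ty": -0.06,"tz": 0,"twist": 0},
  {"tx": 0.02,"ty": -0.06,"tz": -0.08,"twist": 0},
  {"tx": 0.02,"ty": -0.1,"tz": -0.16,"twist": 0},
  {"tx": 0.02,"ty": -0.15,"tz": -0.24,"twist": 0},
  {"tx": 0.02,"ty": -0.2,"tz": -0.3,"twist": 0},
  {"tx": 0.02,"ty": -0.2,"tz": -0.3,"twist": 0},
  {"tx": 0.02,"ty": -0.2,"tz": -0.3,"twist": 0},
])

```text
t: 12.1
position: [0.3708, 0.0724, 0.2159]
tool_rot: [2.219, 2.22, 0.003]
force: [0.0, 0.2, -0.7]
grip_width: 0.0681
finger_force: 0.0
```

Run:
```python
from lev import *
im=grab_frame("top")
lev(im,(330,190,90,70),(.5375,-.194));print("res, open -109.6");lev(im,(240,170,70,70),(.5561,.1574))
cv2.imwrite("pics/fin.png",cv2.resize(im[165:290,150:430,::-1],(800,357),interpolation=cv2.INTER_CUBIC))
```

```text
blob 88 [ 0.4512 -0.2016] r 0.0866 deg -174.9
res, open -109.6
blob 94 [0.5273 0.0758] r 0.0866 deg -109.4
```

View pics/fin.png

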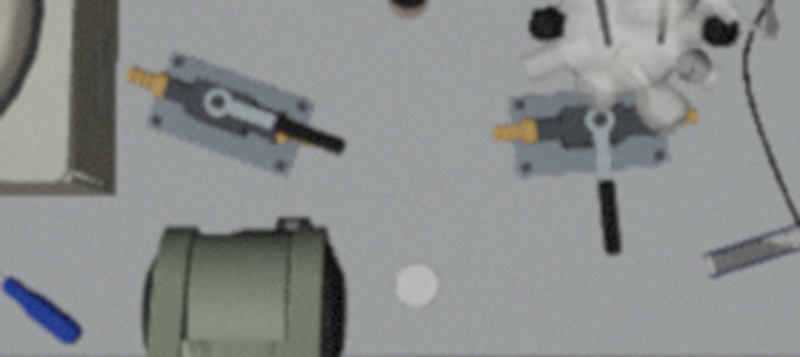

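The left lever, with its sleeve end at (340,145), now lies in line with its pipe. The right lever, with its sleeve end at (612,250), lies square across. The jar, driver and keys are where they were.

```bash
python3 -c "
from rig import *
print(sign_off())"
```

```text
the job is handed in; nothing more can be done
None
```

The supply is changed over: the service (right) valve was pushed shut to its stop first, then the reserve (left) valve was pushed open to its stop. I handed the job in with the arm clear and the bystanders in view (jar, driver, keys) where they stood.

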